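Load and lock a vial in the bench reader

ROBOT

A 7-joint arm with a two-finger parallel gripper is mounted at the origin on a cart in front of the work surface, level with it; the furniture and walls round the work are solid. World frame = base frame: x ahead of the robot, y to its left, z up, the work surface at z = 0. Lengths are in m, angles in rad, forces in N, time in s.
With the tool pointing down it reaches from about 0.35 to 0.9 m from the base axis. Payload 8.1 kg.
Tool frame: the origin (TCP) lies at the very end of the fingers, on their centre line; the grasp point (between the pads) lies 19 mm behind it (arm.tcp_to_grasp is the z of the grasp point in the tool frame, in m); z points along the fingers, y is the line along which they close (so a half turn about z gives the same grasp; the last joint's range is limited). The gripper opens to 92 mm and grips with 3 to 60 N. Pads are 19 mm wide; open, the fingers measure 130 mm over their backs; the gripper's body (75 mm by 190 mm) begins 47 mm behind the grasp point.
Start: joints at [1.036, 0.434, 0.025, 1.573, -0.012, 1.134, -0.075], TCP at [0.262, -0.568, 0.227] pointing down, gripper open.
Joint ranges: [-2.62, 2.62], [-0.44, 2.09], [-1.27, 1.32], [0.08, 2.57], [-1.32, 4.46], [0.12, 2], [-2.74, 2.74]. Speed limits (rad/s): [2.22, 2.22, 3.01, 3.01, 3.14, 3.14, 3.14].

INTERFACE

Orientations are given as a rotation vector (axis times angle).
In Python, from cell import readout, vision, sign_off, arm gives the robot as it stands. The module is installed in compiled form; this text tells all that it offers.
- The arm moves only by the shell command python3 -m creep 'ROWS' [FORCE]. ROWS is JSON, a list of rows, each a list of 5 numbers: the shift along the tool's x, y, z in units of 4 cm (1.0 is 4 cm), then the turn about the tool's z in units of 4 degrees (1.0 is 4 degrees), then the opening, from 0 (shut) to 1 (fully open). A call has 1 to 12 rows; each row shifts and turns the commanded pose from where the row before left it, along the tool's axes as they then stand; what a row does not reach is not made up. A row lasts 1/8 s, in which the tool goes at most 62.5 mm and 10.7 degrees, less where a joint would pass 70% of its speed; a pose out of reach is approached as far as the arm can. A call with a number of a shift or a turn outside -1 to 1 is refused whole. A call with a gripper value outside its range is refused whole. The fingers move at their own pace and stop on an object; FORCE is the grip in N (left out, the last holds). Time passes only in rows, so rows that do not move let the fingers close. It gives the time, the measured TCP pose, the force, the opening and the grip force at its end, in the units of the state.
- readout.observe(): the state, without advancing time (a new reading comes with each control period).
- vision.get_image(name): name is "scene" or "top"; returns a dict with "pixels" (400x640x3 uint8, blue, green, red), "z_map" (400x640 float32, m along the optical axis (not along the pixel's ray), 0 where there is no reading), "camera_matrix" (3x3 intrinsics, pixels), "k1" (the pictures are not rectified: a ray, as slopes to the right and down, at radius r is drawn at 1 + k1 r^2 times it, then the intrinsics apply), "position" and "rotation" of the camera in the world. Camera axes: x right, y up, looking along -z (the intrinsics and any distortion apply to the point x, -y, -z); pixel columns grow to the right and rows downward; lengths in m; the calibration is good to about 2 mm. A picture is of the moment at which its call begins.
- sign_off(): hands the job in; it is judged then, once.
The state is a dict: "clock": time; "joints": joint angles; "dq": joint speeds; "joint_efforts": joint torques, N m; "position": TCP position; "ee_rot": TCP orientation; "force": force on the tool from outside, world axes, zero at the start; "ft_torque": the same for the moment, N m; "width": opening from 0.0 (shut) to 1.0 (fully open); "gripper_force": force on a finger pad.
Only numpy, scipy, OpenCV 4.12 (cv2) and the standard library are available. Lean on these libraries where they do the work, as an engineer would, in place of code of your own. Each camera call takes 0.05 s, during which the arm holds its last target. There are 200 camera calls.

TASK

Stand the green-banded vial fully home in the round well of the white bench reader. Then, with closed fingertips and without gripping the knob, push the reader's red-knobbed lever round its quarter turn to the end stop so that the hold-down comes over the vial's cap, and press it firmly against the stop with about 15 newtons for half a second, never loading the lever with more than 25 newtons. Leave the lever at its stop and the other two vials standing where they are.

Things in the scene. Friction and masses are not known exactly. Their poses are not given: they have to be found in the camera images.
- vial_green: the vial to load: white round vial with a GREEN band and white screw cap, 23 mm diameter, 50 mm tall (body up to 44 mm, cap 20 mm in diameter above), about 22 g; origin at the centre of its underside, z up along it. Stands on the worktop.
- vial_amber: same vial with an orange-yellow band; bystander, origin at the centre of its underside. The three vials may stand in any order.
- vial_purple: same vial with a purple band; bystander, origin at the centre of its underside.
- reader: white bench reader fixed to the worktop, grey casing 124 x 196 mm (x, y), flat deck 34 mm above the worktop; origin at the centre of its underside, turned about the vertical, +z up. Along its y axis: the well at y = +35 mm, the lever's pivot post (22 mm in diameter, flange 34 mm) at y = -35 mm. Nothing but post and lever stands above the deck.
- vial_well (a point): centre of the well's flat floor, 19 mm above the worktop and 15 mm below the deck; the well is round, 26 mm in diameter with a 3 mm chamfer at its mouth. A vial fully home has its underside on this point and its cap's top 69 mm above the worktop.
- lever_pivot (a point): on the lever's vertical pivot axis, 72 mm above the worktop (underside of the lever, 3 mm above the cap of a seated vial); axes as the reader's. The hold-down arm (70 mm from the pivot to the centre of its 22 mm foot, 8 mm thick) runs into a vial that is not fully home.
- lock_lever (a joint): lever angle: 0 = hold-down arm along the reader's +x, knob arm along its -x; grows counter-clockwise from above to the end stop at 1.571: hold-down arm along +y over the well, knob arm along -y. Starts between 0 and 0.2. Some 3 to 4 N at the knob turns it; it stays where left. At the stop, to be felt, the force rises about 8 N per mm at the knob.
- lever_handle: the lever's handle arm, steel, 12 mm wide and 8 mm thick (72 to 80 mm above the worktop), with the knob at its end; origin on the pivot axis at the arm's underside, arm along its own -x.
- lever_knob (a point): on the axis of the red upright knob, 100 mm from the pivot axis, 102 mm above the worktop; the knob is a plain cylinder 20 mm in diameter, from 80 to 122 mm above the worktop.
Not all that is in view belongs to the job. What is shaped like the vial_green but blue is not meant.

How it is judged:
By the outcome, as a careful person would: the job done as asked, in the order asked, and still so for the second after the job is handed in, with the robot touching nothing.
It also fails if it takes over 72 s, if anything falls off the work surface, if the arm or the gripper's body presses on something with over 40 N, if the wrist force passes 120 N, or if a joint passes its speed limit or range.

## Working session

There is one attempt and no reset: what is moved stays moved. The work goes in short steps, Python scripts to look and compute and a shell command to move; the robot and the scene stay as the last step left them, time stands still between calls to the robot, and variables do not carry over. Pictures are saved under pics/ and viewed, at most 10 in all, crops included, and the job is handed in when it is done.

```bash
mkdir -p pics; cat > h.py <<'E'
import numpy as np, cv2
from cell import readout, vision
from scipy.spatial.transform import Rotation as R
def grab(n):
    d=vision.get_image(n); d['R']=np.array(d['rotation']); 
    if d['R'].shape!=(3,3): d['R']=R.from_rotvec(d['R'].ravel()).as_matrix()
    d['p']=np.array(d['position']); d['K']=np.array(d['camera_matrix']); return d
def rays(d,uv):
    uv=np.atleast_2d(np.float64(uv)); K=d['K']
    m=cv2.undistortPoints(uv[:,None],K,np.array([d['k1'],0,0,0.]))[:,0]
    return np.c_[m[:,0],-m[:,1],-np.ones(len(m))]@d['R'].T
def plane(d,uv,z):
    r=rays(d,uv); return d['p']+r*((z-d['p'][2])/r[:,2])[:,None]
def pts(d,uv):
    uv=np.atleast_2d(uv); z=d['z_map'][uv[:,1].astype(int),uv[:,0].astype(int)]
    return d['p']+rays(d,uv)*z[:,None]
E
python3 - <<'E'
from h import *
s=readout.observe(); print(s)
for n in('scene','top'):
    d=grab(n); cv2.imwrite(f'pics/{n}0.png',d['pixels']); print(n,d['p'],d['R'],d['K'],d['k1'])
E
```

```text
{'clock': 0.0, 'joints': array([ 1.03638149,  0.43521711,  0.0250103 ,  1.57410815, -0.01161659,
        1.13398307, -0.07510865]), 'dq': array([-3.42300450e-04, -1.30594274e-03, -6.68518635e-04, -2.33153418e-04,
       -6.79937821e-05, -3.65840730e-04, -3.04809822e-04]), 'joint_efforts': array([-2.25000469e-03, -6.67863035e+01,  9.83824655e-01, -3.14453673e+01,
       -6.06317958e-02,  4.31804080e-02,  1.49003895e-04]), 'position': array([ 0.26129343, -0.56719545,  0.22594477]), 'ee_rot': array([-3.06723052e+00, -6.72531661e-01,  7.45576256e-04]), 'force': array([-0.66052958, -0.24955321, -0.1606254 ]), 'ft_torque': array([ 0.02121185, -0.02628714, -0.03358019]), 'gripper_force': 0.0, 'width': 1.0003703145321217}
scene [-0.0374204   0.68863333  0.47774032] [[-0.75101433  0.3035972  -0.58634991]
 [-0.66026199 -0.35286005  0.66298107]
 [-0.00562026  0.88505284  0.46545665]] [[375.98924213   0.         325.56573502]
 [  0.         375.98924213 201.14276846]
 [  0.           0.           1.        ]] -0.01859357458601314
top [0.27137435 0.10881376 1.12409311] [[-0.03220332  0.97516824 -0.2191115 ]
 [-0.99948047 -0.03113122  0.00834468]
 [ 0.00131626  0.21926639  0.97566414]] [[505.24746546   0.         321.88659406]
 [  0.         505.24746546 202.79640111]
 [  0.           0.           1.        ]] -0.08223763565229478
```

View pics/scene0.png

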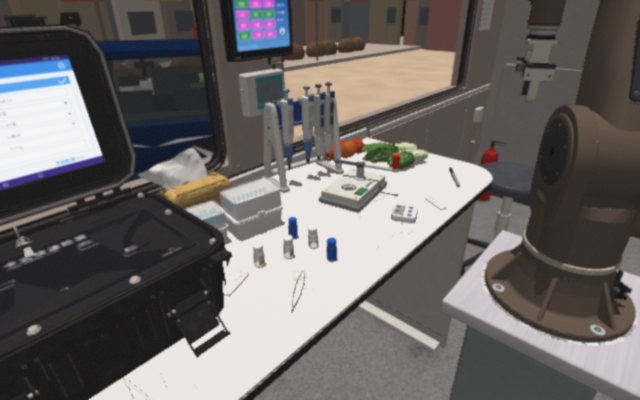

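View pics/top0.png

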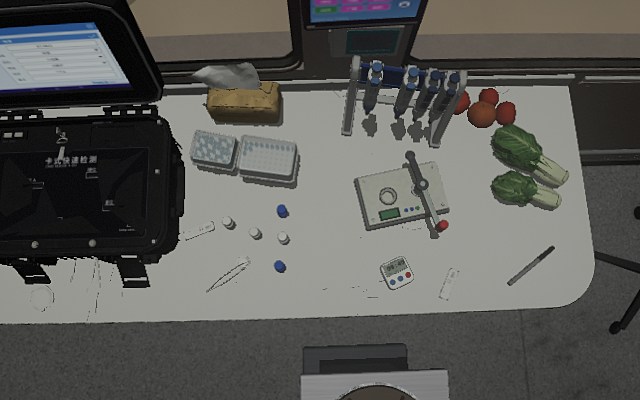

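The scene view shows three vials at about (259,256), (288,247) and (313,238), with the reader at (355,188). In the top view the vials are at (228,222), (254,233) and (283,238), the well at (388,197), the pivot at (422,184) and the red knob at (442,225). Next I'll measure positions and zoom in on the bands.

```bash
python3 - <<'E'
from h import *
t=grab('top'); s=grab('scene')
a=cv2.resize(s['pixels'][205:275,235:350],None,fx=6,fy=6,interpolation=cv2.INTER_CUBIC)
cv2.imwrite('pics/bands.png',a)
b=cv2.resize(t['pixels'][140:250,340:460],None,fx=5,fy=5,interpolation=cv2.INTER_CUBIC)
cv2.imwrite('pics/reader.png',b)
# vial tops: depth points with height >0.04
v,u=np.mgrid[0:400,0:640]; 
P=pts(t,np.c_[u.ravel(),v.ravel()]).reshape(400,640,3)
m=((P[...,2]>.035)&(P[...,2]<.065)).astype(np.uint8); m[:200]=0;m[260:]=0;m[:,:205]=0;m[:,330:]=0
n,l,st,c=cv2.connectedComponentsWithStats(m)
for i in range(1,n):
    if st[i,4]>20: print(c[i],st[i],plane(t,c[i],.05),np.median(P[l==i],0))
for w,h in((t,'top'),(s,'scene')):
    g=cv2.cvtColor(w['pixels'],cv2.COLOR_BGR2HSV)
    k=cv2.inRange(g,(0,130,90),(6,255,255))|cv2.inRange(g,(174,130,90),(180,255,255))
    n,l,st,c=cv2.connectedComponentsWithStats(k)
    for i in range(1,n):
        if st[i,4]>15: print(h,'red',c[i].round(1),st[i],plane(w,c[i],.115)[0])
print('well~',plane(t,[388,197],.034),'pivot~',plane(t,[422,184],.08), 'deckz',P[215,370],P[195,365])
E
```

```text
[280.90540541 208.7027027 ] [277 204   9  10  74] [[0.50227901 0.18910517 0.05      ]] [0.50227222 0.18900426 0.04810943]
[226.84415584 220.5974026 ] [222 216  11  10  77] [[0.47963445 0.30682497 0.05      ]] [0.47973324 0.30742582 0.04779137]
[253.8030303  231.36363636] [250 227   9  10  66] [[0.4542091  0.24829951 0.05      ]] [0.454912   0.24817465 0.0481648 ]
[281.68421053 236.11842105] [277 232  10  10  76] [[0.44199978 0.18832997 0.05      ]] [0.44265131 0.1879905  0.04722303]
top red [490.9  95.3] [485  90  12  12 121] [ 0.7264797  -0.27596803  0.115     ]
top red [462.6 100.8] [456  92  13  18  95] [ 0.7147065  -0.21205108  0.115     ]
top red [507.7 111.1] [502 103  12  17 150] [ 0.68876581 -0.30887205  0.115     ]
top red [443.3 224.1] [440 221   8   7  49] [ 0.44568915 -0.14577389  0.115     ]
top red [407.8 274.2] [406 272   5   5  20] [ 0.34670646 -0.06609294  0.115     ]
scene red [193.4  32.4] [192  28   4  10  21] [ 5.58831135 -2.6609587   0.115     ]
scene red [358.2 143.8] [353 138  10  14  76] [ 0.58465598 -0.16003908  0.115     ]
scene red [341.6 141.4] [340 140   6   5  17] [ 0.63495886 -0.14540798  0.115     ]
scene red [331.2 153. ] [329 146   5  14  45] [ 0.59474105 -0.05070691  0.115     ]
scene red [490.1 155.4] [483 147  15  16 173] [ 0.25837413 -0.31551673  0.115     ]
scene red [395.5 161.1] [392 154   7  15  88] [ 0.42943338 -0.11403714  0.115     ]
scene red [484.9 197.1] [480 193   9   8  43] [ 0.17651784 -0.06151578  0.115     ]
well~ [[ 0.52468535 -0.04767362  0.034     ]] pivot~ [[ 0.54028389 -0.11595555  0.08      ]] deckz [ 0.4853189  -0.00550706  0.0338171 ] [0.53152069 0.00295932 0.03124578]
```

View pics/bands.png

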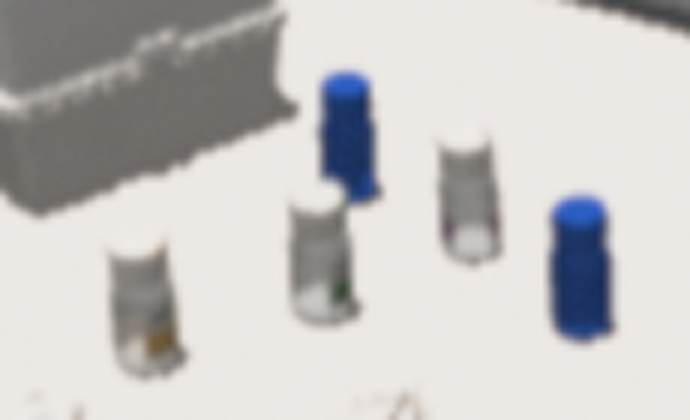

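View pics/reader.png

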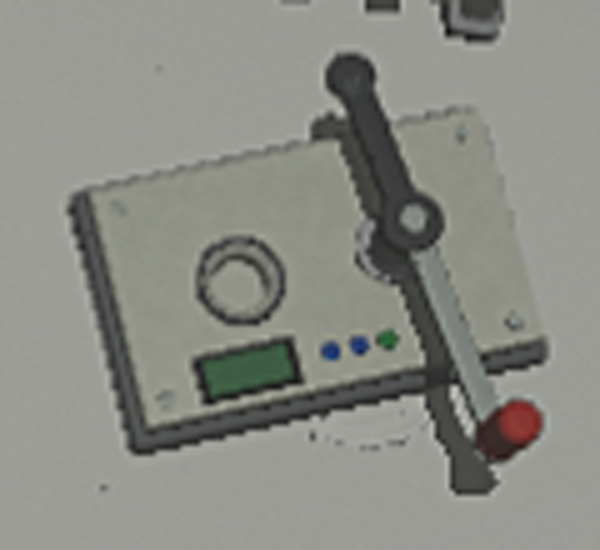

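In the scene crop the left vial is amber, the middle one green and the right one purple, so green is at about (0.454, 0.248). In the reader crop the well is at about (241,280), the pivot at (414,218), the knob top at (520,422), and the deck corners near (80,190), (478,107), (547,345) and (133,450).

```bash
cat >> h.py <<'E'
def togo(x,y,z,ang=None):
    """shifts (units) in current tool axes to TCP target; turn units to get closing axis to ang(deg, mod 180)"""
    s=readout.observe(); M=R.from_rotvec(s['ee_rot']).as_matrix(); d=np.array([x,y,z])-s['position']
    a=np.degrees(np.arctan2(M[1,1],M[0,1])); print('t',s['clock'],'pos',s['position'].round(4),'closing ang',round(a,1),'tilt',M[:,2].round(3),'F',s['force'].round(1),'w',round(s['width'],3),'g',s['gripper_force'],'q',s['joints'].round(2))
    if ang is not None:
        dt=(ang-a+90)%180-90; print('turn',-dt/4); c=np.radians(dt); Mz=np.array([[np.cos(c),-np.sin(c),0],[np.sin(c),np.cos(c),0],[0,0,1]]); print('after turn shift',((Mz@M).T@d/.04).round(2))
    print('shift',(M.T@d/.04).round(2))
E
python3 - <<'E'
from h import *
t=grab('top'); s=grab('scene')
f=lambda p:np.array([340,140])+(np.array(p)+.5)/5-.5
c=plane(t,[f(p) for p in[(80,190),(478,107),(547,345),(133,450)]],.034); print(c.round(4),c.mean(0))
print('well',plane(t,f((241,280)),.034),'pivot',plane(t,f((414,218)),.084),'knob',plane(t,f((520,422)),.122),'foot',plane(t,f((350,75)),.08))
# green vial: refine by edges in scene crop (cap top centre ~(318,196), bottom of body)
g=lambda p:np.array([235,205])+(np.array(p)+.5)/6-.5
print('green cap scene',plane(s,g((318,196)),.05), 'purple',plane(s,g((465,138)),.05))
b=t['pixels'][222:242,244:266]; 
k=(b.min(2)>225); print('bright',b.min(2).max())
for ang in (-17,): togo(.4545,.248,.227,ang)
E
```

```text
[[ 0.5715  0.0222  0.034 ]
 [ 0.605  -0.1601  0.034 ]
 [ 0.494  -0.1819  0.034 ]
 [ 0.453   0.0045  0.034 ]] [ 0.53088506 -0.07881839  0.034     ]
well [[ 0.52789158 -0.04742373  0.034     ]] pivot [[ 0.54099089 -0.11609057  0.084     ]] knob [[ 0.44458531 -0.14461889  0.122     ]] foot [[ 0.60702056 -0.09400356  0.08      ]]
green cap scene [[0.45500881 0.25121238 0.05      ]] purple [[0.44256445 0.19035959 0.05      ]]
bright 164
t 0.3 pos [ 0.2615 -0.5675  0.2265] closing ang -65.3 tilt [-0.  0. -1.] F [ 0.3 -0.2  0. ] w 1.001 g 0.0 q [ 1.04  0.43  0.02  1.57 -0.01  1.13 -0.08]
turn -12.066230641054197
after turn shift [ 2.091e+01 -1.350e+00 -1.000e-02]
shift [ 1.291e+01 -1.650e+01 -1.000e-02]
```

```bash
python3 -m creep '[[0,0,0,-1,0.5],[0,0,0,-1,0.5],[0,0,0,-1,0.5],[0,0,0,-1,0.5],[0,0,0,-1,0.5],[0,0,0,-1,0.5],[0,0,0,-1,0.5],[0,0,0,-1,0.5],[0,0,0,-1,0.5],[0,0,0,-1,0.5],[0,0,0,-1,0.5],[0,0,0,-1,0.5]]' 15
python3 -m creep '[[0.9,0,0,0,0.5],[0.9,0,0,0,0.5],[0.9,0,0,0,0.5],[0.9,0,0,0,0.5],[0.9,0,0,0,0.5],[0.9,0,0,0,0.5],[0.9,0,0,0,0.5],[0.9,0,0,0,0.5],[0.9,0,0,0,0.5],[0.9,0,0,0,0.5],[0.9,0,0,0,0.5],[0.9,0,0,0,0.5]]'
python3 -c "
from h import *
togo(.4547,.249,.15,-17)"
```

```text
clock: 1.8
position: [0.2615, -0.5676, 0.2267]
ee_rot: [-2.528, -1.866, 0.0]
force: [0.5, -0.7, -0.1]
width: 0.502
gripper_force: 0.0
clock: 3.3
position: [0.39, -0.154, 0.2269]
ee_rot: [2.529, 1.862, 0.0]
force: [0.6, -0.4, 0.8]
width: 0.5
gripper_force: 0.0
t 3.3 pos [ 0.39   -0.154   0.2269] closing ang -17.3 tilt [ 0. -0. -1.] F [ 0.6 -0.4  0.8] w 0.5 g 0.0 q [ 0.64  0.13 -0.43  2.01  0.06  1.01 -0.12]
turn -0.06723119258916199
after turn shift [10.11 -1.4   1.92]
shift [10.1  -1.45  1.92]
```

```bash
python3 -m creep '[[0.9,-0.14,0,0,0.5],[0.9,-0.14,0,0,0.5],[0.9,-0.14,0,0,0.5],[0.9,-0.14,0,0,0.5],[0.9,-0.14,0,0,0.5],[0.9,-0.14,0,0,0.5],[0.9,-0.14,0,0,0.5],[0.9,-0.14,0,0,0.5],[0.9,-0.14,0.5,0,0.5],[0.9,-0.14,0.5,0,0.5],[0.9,0,0.5,0,0.5],[0.2,0,0.4,0,0.5]]'
python3 - <<'E'
from h import *
togo(.4547,.249,.085,-17)
for n,b in(('scene',(120,280,220,380)),('top',(170,290,180,340))):
    d=grab(n)['pixels'][b[0]:b[1],b[2]:b[3]]; d=cv2.resize(d,None,fx=2.4,fy=2.4,interpolation=cv2.INTER_CUBIC)
    cv2.imwrite(f'pics/{n}1.png',d)
a=[cv2.imread(f'pics/{n}1.png') for n in('scene','top')]; h=max(x.shape[0] for x in a)
cv2.imwrite('pics/near1.png',np.hstack([cv2.copyMakeBorder(x,0,h-x.shape[0],0,5,0) for x in a]))
E
```

```text
clock: 4.8
position: [0.4561, 0.2497, 0.1499]
ee_rot: [-2.526, -1.865, -0.001]
force: [0.1, -0.7, -0.2]
width: 0.498
gripper_force: 0.0
t 4.8 pos [0.4561 0.2497 0.1499] closing ang -17.1 tilt [-0.     0.001 -1.   ] F [ 0.1 -0.7 -0.2] w 0.498 g 0.0 q [-0.12  0.43 -0.64  1.88  0.31  0.93 -1.21]
turn -0.030755036410937464
after turn shift [-0.03 -0.03  1.62]
shift [-0.03 -0.03  1.62]
```

View pics/near1.png

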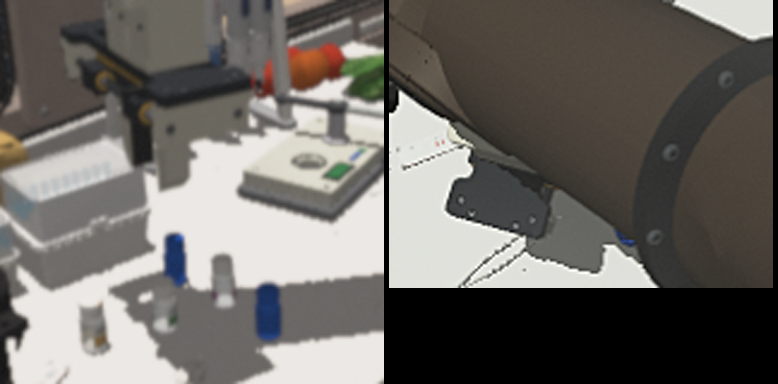

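The left half shows the fingers open above the green vial (vial at about (165,305), fingertips at (172,185) and (115,150)), with the white box nearby at (70,200). The top view is blocked by the arm. I'll check the fingertip projection and the box height.

```bash
python3 - <<'E'
from h import *
d=grab('scene')
v,u=np.mgrid[120:280,200:380]; P=pts(d,np.c_[u.ravel(),v.ravel()])
s=readout.observe(); M=R.from_rotvec(s['ee_rot']).as_matrix(); q=(P-s['position'])@M
# around fingertips: points within z -40..5mm behind TCP
m=(q[:,2]>-.04)&(q[:,2]<.01)&(abs(q[:,0])<.03)&(abs(q[:,1])<.08)
print('fingers y range',np.percentile(q[m,1],[1,50,99]),'x',np.percentile(q[m,0],[1,50,99]),'tip z',np.percentile(q[m,2],98))
b=(abs(q[:,0])<.05)&(abs(q[:,1])<.11)&(P[:,2]>.005)&(P[:,2]<.1)
print('stuff under body: max z',P[b,2].max(), [ (lo,P[b&(q[:,1]<-.04),2].max() if (b&(q[:,1]<-.04)).any() else None, P[b&(q[:,1]>.04),2].max() if (b&(q[:,1]>.04)).any() else None) for lo in[0]])
k=(abs(P[:,0]-.455)<.022)&(abs(P[:,1]-.249)<.022)&(P[:,2]>.01)&(P[:,2]<.06)
print('vial', np.percentile(P[k],[2,50,98],axis=0).round(4))
E
```

```text
fingers y range [-0.04207798 -0.02617282  0.03824651] x [-0.00958014  0.00539121  0.01286415] tip z 0.0003760954912681035
stuff under body: max z 0.050373455683391244 [(0, None, np.float64(0.05004826168807064))]
vial [[0.4455 0.244  0.0118]
 [0.4512 0.2557 0.0321]
 [0.4636 0.2615 0.0495]]
```

```bash
python3 -m creep '[[0,0,0.5,0,0.5],[0,0,0.5,0,0.5],[0,0,0.5,0,0.5],[0,0,0.5,0,0.5],[0,0,0.5,0,0.5],[0,0,0.4,0,0.5],[0,0,0.3,0,0.5],[0,0,0,0,0.5]]'
python3 -m creep '[[0,0,0,0,0.1],[0,0,0,0,0.1],[0,0,0,0,0.1],[0,0,0,0,0.1],[0,0,0,0,0.1],[0,0,0,0,0.1]]' 15
python3 -c "
from h import *
togo(.5275,-.0475,.15,-17)"
```

```text
clock: 5.95
position: [0.4559, 0.2468, 0.0223]
ee_rot: [2.53, 1.862, -0.002]
force: [-1.0, -0.6, -0.4]
width: 0.498
gripper_force: 0.0
clock: 6.7
position: [0.4564, 0.2475, 0.023]
ee_rot: [2.53, 1.863, 0.001]
force: [0.6, 0.1, 5.9]
width: 0.23
gripper_force: 15.0
t 6.7 pos [0.4564 0.2475 0.023 ] closing ang -17.3 tilt [ 0.  0. -1.] F [0.6 0.1 5.9] w 0.23 g 15.016023270436563 q [-0.21  0.6  -0.53  2.    0.48  0.67 -1.35]
turn -0.0662532478315434
after turn shift [-6.53  3.86 -3.18]
shift [-6.51  3.89 -3.18]
```

```bash
python3 -m creep '[[0,0,-0.2,0,0.1],[0,0,-0.5,0,0.1],[0,0,-0.9,0,0.1],[0,0,-0.9,0,0.1],[0,0,-0.9,0,0.1],[0,0,0,0,0.1]]' 
python3 - <<'E'
from h import *
togo(.5275,-.0475,.15,-17)
d=grab('scene'); cv2.imwrite('pics/lift.png',cv2.resize(d['pixels'][150:280,240:360],None,fx=4,fy=4,interpolation=cv2.INTER_CUBIC))
E
```

```text
clock: 7.45
position: [0.4574, 0.2483, 0.1615]
ee_rot: [2.529, 1.862, 0.007]
force: [-0.3, 0.1, -0.8]
width: 0.232
gripper_force: 15.0
t 7.45 pos [0.4574 0.2483 0.1615] closing ang -17.3 tilt [ 0.004  0.002 -1.   ] F [-0.3  0.1 -0.8] w 0.232 g 14.997939672321081 q [-0.1   0.41 -0.65  1.87  0.31  0.95 -1.2 ]
turn -0.0684792544909989
after turn shift [-6.56  3.84  0.28]
shift [-6.54  3.87  0.28]
```

View pics/lift.png

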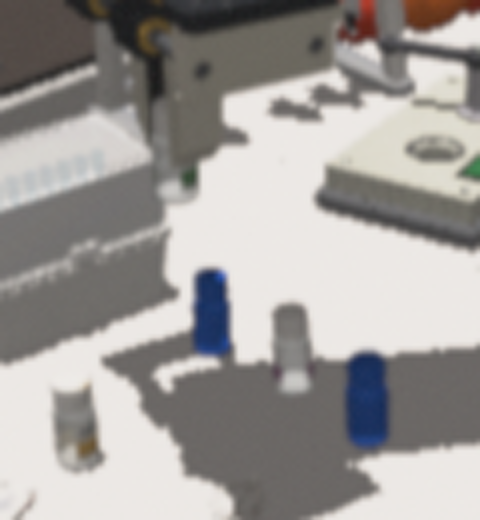

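The vial is held upright at about (178,190), and the other vials are undisturbed. Moving above the well.

```bash
python3 -m creep '[[-0.4,0.2,0,0,0.1],[-0.7,0.4,0,0,0.1],[-0.7,0.4,0,0,0.1],[-0.7,0.4,0,0,0.1],[-0.7,0.4,0,0,0.1],[-0.7,0.4,0,0,0.1],[-0.7,0.4,0,0,0.1],[-0.7,0.4,0.2,0,0.1],[-0.7,0.4,0.3,0,0.1],[-0.5,0.4,0.3,0,0.1],[0,0.07,0.3,0,0.1],[0,0,0,0,0.1]]' 
python3 - <<'E'
from h import *
togo(.5275,-.0475,.1,-17)
t=grab('top'); d=grab('scene'); cv2.imwrite('pics/over.png',np.hstack([cv2.resize(x['pixels'][a:a+120,b:b+100],None,fx=4,fy=4,interpolation=cv2.INTER_CUBIC) for x,a,b in((d,100,310),(t,130,350))]))
v,u=np.mgrid[100:230,290:420]; P=pts(d,np.c_[u.ravel(),v.ravel()])
s=readout.observe(); M=R.from_rotvec(s['ee_rot']).as_matrix(); q=(P-s['position'])@M
m=(q[:,2]>.003)&(q[:,2]<.045)&(abs(q[:,0])<.03)&(abs(q[:,1])<.03)
print(m.sum(),'bottom z',P[m,2].min()); 
from scipy.optimize import least_squares
p=P[m]; r=least_squares(lambda c:np.hypot(p[:,0]-c[0],p[:,1]-c[1])-.0115,s['position'][:2],loss='soft_l1',f_scale=.001)
print('vial axis',r.x,'rel tcp',r.x-s['position'][:2], 'rows',(M.T@np.r_[r.x-s['position'][:2],0]))
E
```

```text
clock: 9.0
position: [0.526, -0.0462, 0.1134]
ee_rot: [-2.527, -1.862, 0.002]
force: [-0.6, 0.0, -0.2]
width: 0.231
gripper_force: 15.0
t 9.0 pos [ 0.526  -0.0462  0.1134] closing ang -17.2 tilt [-0.003  0.001 -1.   ] F [-0.6  0.  -0.2] w 0.231 g 14.998053231392987 q [ 0.41  0.47 -0.56  1.9   0.33  0.86 -0.63]
turn -0.056839733304133944
after turn shift [-0.02  0.05  0.33]
shift [-0.02  0.05  0.33]
59 bottom z 0.09022822382685264
vial axis [ 0.52829802 -0.04324815] rel tcp [0.00164278 0.00225807] rows [2.64206712e-03 9.03921142e-04 1.05776928e-06]
```

View pics/over.png

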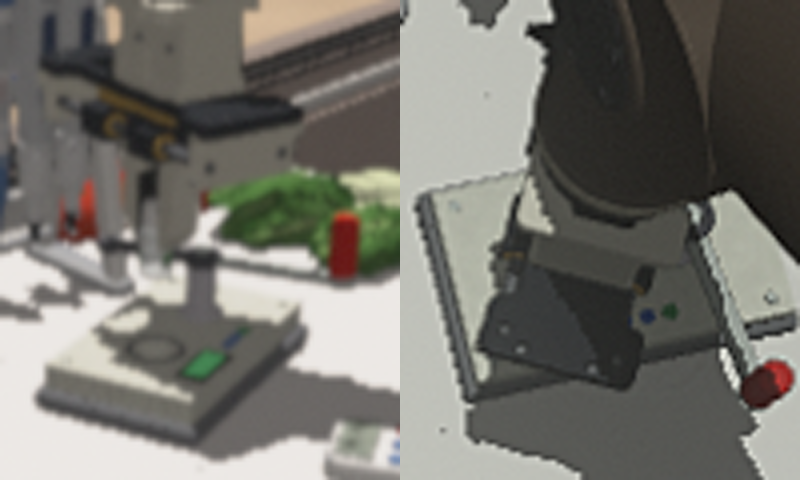

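The vial is held above the well. In the left (scene) half the well ring is at about (155,348), and the knob is clear of the gripper in both views.

```bash
python3 - <<'E'
from h import *
d=grab('scene'); print(plane(d,[310+155.5/4-.5,100+348.5/4-.5],.034))
g=d['pixels'][170:205,325:375]; gray=cv2.cvtColor(g,cv2.COLOR_BGR2GRAY)
a=cv2.adaptiveThreshold(gray,255,0,1,15,6); n,l,st,c=cv2.connectedComponentsWithStats(a)
for i in range(1,n):
    if st[i,4]>15:
        x,y,w,h=st[i,:4]; print(st[i],plane(d,[325+x+(w-1)/2,170+y+(h-1)/2],.034)[0])
togo(.5275-.0015,-.0475-.0023,.075,-17)
E
```

```text
[[ 0.5306031  -0.04815598  0.034     ]]
[  0   0  50  27 565] [ 0.54275101 -0.06863094  0.034     ]
[34 21 16 14 72] [ 0.45483473 -0.02747411  0.034     ]
[  0  22  30  13 203] [0.5058489  0.02011755 0.034     ]
t 9.15 pos [ 0.5268 -0.0456  0.115 ] closing ang -17.1 tilt [ 0.  0. -1.] F [ 0.2 -1.   0. ] w 0.229 g 14.998111632303335 q [ 0.4   0.47 -0.56  1.9   0.33  0.86 -0.62]
turn -0.037476174059580813
after turn shift [-0.11  0.01  1.  ]
shift [-0.11  0.01  1.  ]
```

```bash
python3 -m creep '[[-0.12,0.02,0.3,0,0.1],[0,0,0.4,0,0.1],[0,0,0.4,0,0.1],[0,0,0.2,0,0.1],[0,0,0,0,0.1]]' 
python3 -m creep '[[0,0,0.08,0,0.1],[0,0,0.08,0,0.1],[0,0,0.08,0,0.1],[0,0,0,0,0.1]]'
python3 -m creep '[[0,0,0.08,0,0.1],[0,0,0.08,0,0.1],[0,0,0,0,0.1]]'
python3 -c "
from h import *
togo(.5269,-.0501,.0416,-17)"
```

```text
clock: 9.78
position: [0.5256, -0.0516, 0.0619]
ee_rot: [-2.528, -1.863, 0.002]
force: [0.2, -0.1, 0.0]
width: 0.228
gripper_force: 15.0
clock: 10.28
position: [0.5263, -0.0517, 0.053]
ee_rot: [2.53, 1.863, 0.0]
force: [-0.3, 1.1, -0.4]
width: 0.23
gripper_force: 15.0
clock: 10.65
position: [0.5263, -0.0517, 0.0465]
ee_rot: [-2.529, -1.863, -0.0]
force: [0.9, 0.6, -1.7]
width: 0.231
gripper_force: 15.0
t 10.65 pos [ 0.5263 -0.0517  0.0465] closing ang -17.3 tilt [ 0.  0. -1.] F [ 0.9  0.6 -1.7] w 0.231 g 15.00097825017292 q [ 0.37  0.56 -0.51  1.96  0.41  0.72 -0.69]
turn -0.06352936538706189
after turn shift [0.04 0.   0.12]
shift [0.04 0.   0.12]
```

Already 10 mm past first contact with no load, so the vial is in the bore. Continuing to the floor.

```bash
python3 -m creep '[[0,0,0.05,0,0.1],[0,0,0.05,0,0.1],[0,0,0,0,0.1]]' 
python3 -m creep '[[0,0,0.04,0,0.1],[0,0,0,0,0.1]]'
python3 -m creep '[[0,0,0.04,0,0.1],[0,0,0,0,0.1]]'
```

```text
clock: 11.02
position: [0.5264, -0.0516, 0.0427]
ee_rot: [2.529, 1.863, 0.0]
force: [2.0, 1.4, 0.2]
width: 0.224
gripper_force: 15.0
clock: 11.28
position: [0.5267, -0.0514, 0.0419]
ee_rot: [2.529, 1.863, 0.001]
force: [-0.7, 1.5, 9.8]
width: 0.231
gripper_force: 15.0
clock: 11.52
position: [0.5269, -0.0514, 0.0409]
ee_rot: [2.528, 1.862, 0.002]
force: [-1.6, 2.3, 17.8]
width: 0.227
gripper_force: 15.1
```

```bash
python3 -m creep '[[0,0,-0.05,0,0.1],[0,0,0,0,0.45],[0,0,0,0,0.45],[0,0,0,0,0.45],[0,0,0,0,0.45],[0,0,-0.3,0,0.45],[0,0,-0.7,0,0.45],[0,0,-0.9,0,0.45],[0,0,-0.9,0,0.45],[0,0,-0.9,0,0.45],[0,0,0,0,0]]' 
python3 - <<'E'
from h import *
togo(.5269,-.0501,.2,-17)
d=grab('scene'); t=grab('top'); cv2.imwrite('pics/seated.png',np.hstack([cv2.resize(x['pixels'][a:a+120,b:b+100],None,fx=4,fy=4,interpolation=cv2.INTER_CUBIC) for x,a,b in((d,120,310),(t,130,350))]))
v,u=np.mgrid[140:210,320:380]; P=pts(d,np.c_[u.ravel(),v.ravel()])
m=(np.hypot(P[:,0]-.5285,P[:,1]+.048)<.018)&(P[:,2]>.04)&(P[:,2]<.1)
print('top z',np.percentile(P[m,2],[50,90,98]),m.sum())
E
```

```text
clock: 12.9
position: [0.5279, -0.0514, 0.1931]
ee_rot: [2.526, 1.861, 0.007]
force: [0.4, 0.5, -1.1]
width: 0.383
gripper_force: 0.0
t 12.9 pos [ 0.5279 -0.0514  0.1931] closing ang -17.3 tilt [ 0.006 -0.001 -1.   ] F [ 0.4  0.5 -1.1] w 0.383 g 0.0 q [ 0.46  0.38 -0.6   1.82  0.25  1.02 -0.55]
turn -0.06468086473341117
after turn shift [ 0.02 -0.03 -0.17]
shift [ 0.02 -0.03 -0.17]
top z [0.05588901 0.06700756 0.06816991] 91
```

View pics/seated.png

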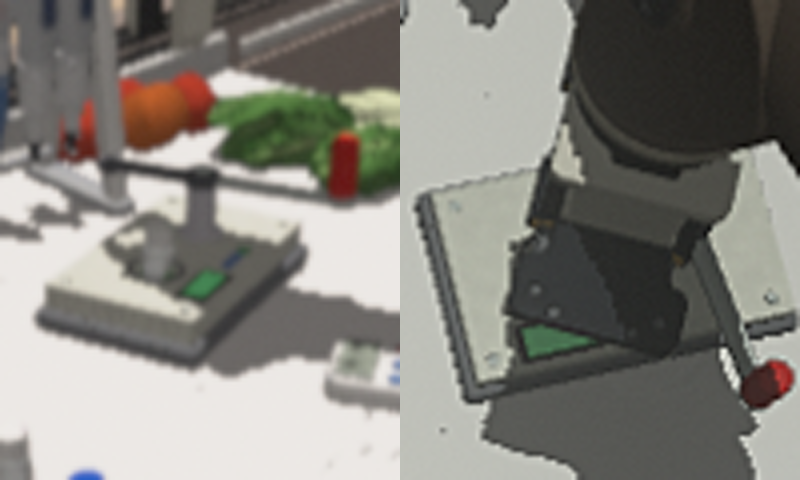

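The vial stands home in the well at about (157,250) in the left half; its top measures about 68 mm against the nominal 69. The lever has not moved. I'll move beside the knob, shut the fingers, and turn so tool +x is the push direction.

```bash
python3 -c "
from h import *
togo(.4347,-.111,.19,-17)"
```

```text
t 13.0 pos [ 0.5262 -0.0518  0.1901] closing ang -17.3 tilt [ 0.001 -0.    -1.   ] F [-0.4 -0.3 -1.1] w 0.303 g 0.0 q [ 0.46  0.38 -0.6   1.82  0.25  1.02 -0.55]
turn -0.06682605678156506
after turn shift [-2.08 -1.75  0.  ]
shift [-2.09 -1.74  0.  ]
```

```bash
python3 -m creep '[[-0.42,-0.35,0,0,0],[-0.42,-0.35,0,0,0],[-0.42,-0.35,0,0,0],[-0.42,-0.35,0,0,0],[-0.42,-0.35,0,0,0],[0,0,0,1,0],[0,0,0,1,0],[0,0,0,1,0],[0,0,0,1,0],[0,0,0,1,0],[0,0,0,1,0],[0,0,0,1,0]]'
python3 -m creep '[[0,0,0,1,0],[0,0,0,1,0],[0,0,0,1,0],[0,0,0,1,0],[0,0,0,1,0],[0,0,0,1,0],[0,0,0,1,0],[0,0,0,1,0],[0,0,0,1,0],[0,0,0,1,0],[0,0,0,1,0],[0,0,0,1,0]]'
python3 -m creep '[[0,0,0,1,0],[0,0,0,1,0],[0,0,0,1,0],[0,0,0,1,0],[0,0,0,1,0],[0,0,0,1,0],[0,0,0,1,0],[0,0,0,1,0],[0,0,0,1,0],[0,0,0,1,0],[0,0,0,1,0],[0,0,0,1,0]]'
cat >> h.py <<'E'
def push(tx=None):
    """tool x angle and TCP in lever-polar coordinates"""
    s=readout.observe(); M=R.from_rotvec(s['ee_rot']).as_matrix(); q=M.T@(np.array([.541,-.116,0])-s['position'])
    print('toolx ang',np.degrees(np.arctan2(M[1,0],M[0,0])).round(1),'pos',s['position'].round(4),'pivot in tool mm',(q*1000).round(1),'F tool',(M.T@s['force']).round(1),'t',s['clock'],'q7',s['joints'][6].round(2))
    return s,M
E
python3 - <<'E'
from h import *
push(); togo(.4347,-.111,.09,16.5)
t=grab('top'); g=cv2.cvtColor(t['pixels'],cv2.COLOR_BGR2HSV)
k=cv2.inRange(g,(0,130,90),(6,255,255))|cv2.inRange(g,(174,130,90),(180,255,255)); k[:200]=0;k[240:]=0
m=cv2.moments(k,True); print(m['m00'],m['m10']/m['m00'],m['m01']/m['m00']) if m['m00'] else print('hid')
E
```

```text
clock: 14.5
position: [0.4335, -0.111, 0.1886]
ee_rot: [-2.905, -1.192, 0.003]
force: [0.5, 1.0, 0.3]
width: 0.005
gripper_force: 0.0
clock: 16.0
position: [0.4335, -0.1111, 0.1886]
ee_rot: [-3.14, 0.093, 0.003]
force: [0.4, 0.5, 0.3]
width: 0.007
gripper_force: 0.0
clock: 17.5
position: [0.4335, -0.111, 0.1886]
ee_rot: [2.83, -1.362, -0.003]
force: [0.6, 0.0, 0.5]
width: 0.0
gripper_force: 0.0
toolx ang -51.4 pos [ 0.4335 -0.111   0.1886] pivot in tool mm [ 71.2 -81.2 188.3] F tool [ 0.3 -0.5 -0.5] t 17.5 q7 -2.41
t 17.5 pos [ 0.4335 -0.111   0.1886] closing ang -141.4 tilt [-0.002  0.    -1.   ] F [0.6 0.  0.5] w 0.0 g 0.0 q [ 0.35  0.21 -0.25  2.02  0.06  0.93 -2.41]
turn 5.527849492801835
after turn shift [ 0.01 -0.03  2.46]
shift [ 0.02 -0.03  2.46]
hid
```

The turn stopped at tool-x −51°, which is still usable: I can keep that angle at contact and rotate gradually through the arc. Descending behind the knob and computing the arc.

```bash
python3 - <<'E'
from h import *
s,M=push(); togo(.425,-.120,.09)
piv=np.array([.541,-.116]); yaw=10.5
def tcp(th,al,gap=0):
    f=np.radians(yaw+th); a=np.radians(al); return piv-.1*np.array([np.cos(f),np.sin(f)])-(.0195+gap)*np.array([np.cos(a),np.sin(a)])
N=21; al0=-51.4; th0=6
th=np.linspace(th0,88,N+1); al=np.linspace(al0,10.5,N+1)
for k in range(N):
    d=tcp(th[k+1],al[k+1])-tcp(th[k],al[k]); a=np.radians(al[k]); print(k,th[k+1].round(1),(d@[np.cos(a),np.sin(a)]/.04).round(3),(d@[np.sin(a),-np.cos(a)]/.04).round(3),'turn',-(al[k+1]-al[k])/4)
E
```

```text
toolx ang -51.6 pos [ 0.4335 -0.1111  0.1886] pivot in tool mm [ 70.9 -81.4 188.4] F tool [ 0.2 -0.7 -0.2] t 17.55 q7 -2.41
t 17.55 pos [ 0.4335 -0.1111  0.1886] closing ang -141.6 tilt [-0.002  0.    -1.   ] F [0.7 0.2 0.2] w 0.004 g 0.0 q [ 0.35  0.21 -0.25  2.02  0.06  0.93 -2.41]
shift [0.05 0.3  2.47]
0 9.9 0.161 0.084 turn -0.7369047619047624
1 13.8 0.162 0.081 turn -0.7369047619047606
2 17.7 0.162 0.078 turn -0.7369047619047624
3 21.6 0.163 0.076 turn -0.7369047619047624
4 25.5 0.164 0.073 turn -0.7369047619047606
5 29.4 0.165 0.07 turn -0.7369047619047624
6 33.3 0.166 0.067 turn -0.7369047619047624
7 37.2 0.166 0.065 turn -0.7369047619047615
8 41.1 0.167 0.062 turn -0.7369047619047615
9 45.0 0.168 0.059 turn -0.7369047619047624
10 49.0 0.168 0.056 turn -0.7369047619047624
11 52.9 0.169 0.054 turn -0.7369047619047606
12 56.8 0.169 0.051 turn -0.7369047619047624
13 60.7 0.169 0.048 turn -0.7369047619047624
14 64.6 0.17 0.045 turn -0.7369047619047606
15 68.5 0.17 0.042 turn -0.7369047619047624
16 72.4 0.17 0.039 turn -0.7369047619047624
17 76.3 0.171 0.037 turn -0.7369047619047606
18 80.2 0.171 0.034 turn -0.7369047619047624
19 84.1 0.171 0.031 turn -0.7369047619047624
20 88.0 0.171 0.028 turn -0.7369047619047624
```

```bash
python3 -m creep '[[-0.01,-0.31,0,0,0],[0,0,0.6,0,0],[0,0,0.6,0,0],[0,0,0.6,0,0],[0,0,0.6,0,0],[0,0,0,0,0]]'
python3 - <<'E'
from h import *
push()
togo(.425,-.120,.09)
E
```

```text
clock: 18.3
position: [0.4429, -0.1023, 0.092]
ee_rot: [2.833, -1.356, -0.006]
force: [-0.3, -0.1, 0.7]
width: 0.006
gripper_force: 0.0
toolx ang -51.1 pos [ 0.4429 -0.1023  0.092 ] pivot in tool mm [ 72.5 -68.   91.7] F tool [-0.1  0.3 -0.7] t 18.3 q7 -2.49
t 18.3 pos [ 0.4429 -0.1023  0.092 ] closing ang -141.1 tilt [-0.004  0.001 -1.   ] F [-0.3 -0.1  0.7] w 0.006 g 0.0 q [ 0.3   0.36 -0.24  2.11  0.13  0.69 -2.49]
shift [0.06 0.63 0.05]
```

```bash
python3 -m creep '[[0,0.3,0.05,0,0],[0.05,0.33,0,0,0],[0,0,0,0,0]]'
python3 - <<'E'
from h import *
push(); togo(.425+.008*.624,-.120-.008*.782,.09)
d=grab('scene'); cv2.imwrite('pics/knob.png',np.hstack([cv2.resize(x['pixels'][a:a+120,b:b+100],None,fx=4,fy=4,interpolation=cv2.INTER_CUBIC) for x,a,b in((d,100,330),(grab('top'),140,370))]))
E
```

```text
clock: 18.68
position: [0.4246, -0.1218, 0.0921]
ee_rot: [2.83, -1.362, 0.001]
force: [0.1, 0.8, 0.5]
width: 0.004
gripper_force: 0.0
toolx ang -51.4 pos [ 0.4246 -0.1218  0.0921] pivot in tool mm [ 68.  -94.6  92.1] F tool [-0.6 -0.6 -0.5] t 18.675 q7 -2.44
t 18.675 pos [ 0.4246 -0.1218  0.0921] closing ang -141.4 tilt [ 0.    -0.001 -1.   ] F [0.1 0.8 0.5] w 0.004 g 0.0 q [ 0.35  0.34 -0.24  2.15  0.13  0.67 -2.44]
shift [ 0.17 -0.04  0.05]
```

View pics/knob.png

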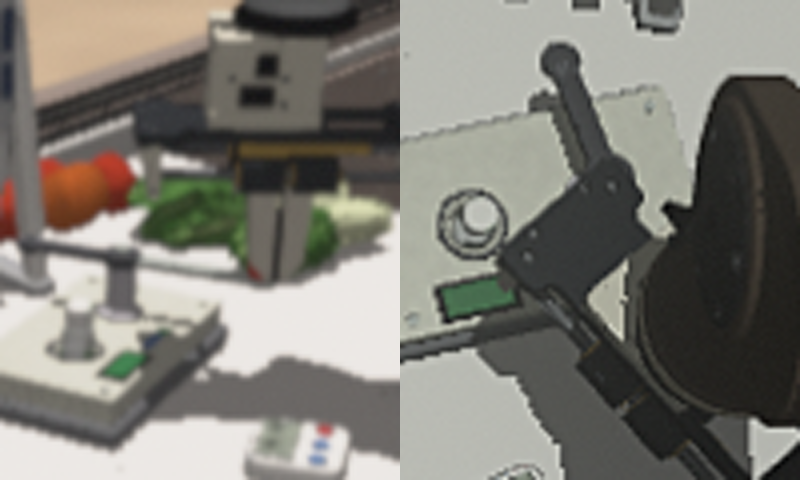

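The closed fingers hang just behind the knob, which shows at about (252,270) in the left half. The vial stands upright in the well, at about (478,215) in the right half. Making contact, then pushing the first arc.

```bash
python3 -m creep '[[0.1,0,0.03,0,0],[0.1,0,0,0,0],[0.05,0,0,0,0],[0,0,0,0,0]]'
python3 -m creep '[[0.16,0.08,0,-0.74,0],[0.16,0.08,0,-0.74,0],[0.16,0.08,0,-0.74,0],[0.16,0.08,0,-0.74,0],[0,0,0,0,0]]'
python3 - <<'E'
from h import *
push()
E
```

```text
clock: 19.27
position: [0.4318, -0.1283, 0.0903]
ee_rot: [2.832, -1.359, -0.0]
force: [-0.9, -0.5, -1.0]
width: 0.006
gripper_force: 0.0
clock: 19.9
position: [0.4392, -0.1555, 0.0901]
ee_rot: [2.957, -1.061, -0.002]
force: [-2.2, 1.1, 1.6]
width: 0.006
gripper_force: 0.9
toolx ang -39.5 pos [ 0.4392 -0.1555  0.0901] pivot in tool mm [ 53.6 -95.2  90. ] F tool [-2.4  0.5 -1.6] t 19.9 q7 -2.19
```

```bash
python3 -m creep '[[0.165,0.07,0,-0.74,0],[0.165,0.07,0,-0.74,0],[0.165,0.07,0,-0.74,0],[0.165,0.065,0,-0.74,0],[0.165,0.06,0,-0.74,0],[0.165,0.06,0,-0.74,0],[0,0,0,0,0]]'
python3 - <<'E'
from h import *
push()
E
```

```text
clock: 20.78
position: [0.4636, -0.1903, 0.0898]
ee_rot: [3.084, -0.593, -0.004]
force: [-2.9, -0.6, -0.4]
width: 0.005
gripper_force: 1.4
toolx ang -21.8 pos [ 0.4636 -0.1903  0.0898] pivot in tool mm [ 44.5 -97.8  89.6] F tool [-2.4  1.6  0.4] t 20.775 q7 -1.88
```

```bash
python3 -m creep '[[0.17,0.06,0,-0.74,0],[0.17,0.055,0,-0.74,0],[0.17,0.055,0,-0.74,0],[0.17,0.05,0,-0.74,0],[0.17,0.05,0,-0.74,0],[0.17,0.045,0,-0.74,0],[0.17,0.045,0,-0.74,0],[0.17,0.04,0,-0.74,0],[0,0,0,0,0]]'
python3 - <<'E'
from h import *
s,M=push()
q=M.T@(np.array([.541,-.116,0])-s['position']);dx=19.5-q[0]*1e3;dy=(1e4-dx*dx)**.5; w=M@[dx,dy,0]; print('yk',q[1]*1e3+dy,'theta',np.degrees(np.arctan2(-w[1],-w[0]))-10.5)
E
```

```text
clock: 21.9
position: [0.5141, -0.2163, 0.09]
ee_rot: [3.141, 0.052, -0.001]
force: [-2.3, -3.3, -0.2]
width: 0.002
gripper_force: 1.3
toolx ang 1.9 pos [ 0.5141 -0.2163  0.09  ] pivot in tool mm [ 30.3 -99.4  89.9] F tool [-2.4  3.2  0.2] t 21.9 q7 -1.5
yk 0.038702701580987764 theta 75.20215152477287
```

```bash
python3 -m creep '[[0.17,0.03,0,-0.74,0],[0.17,0.03,0,-0.74,0],[0.1,0.01,0,-0.5,0],[0,0,0,0,0]]'
python3 -m creep '[[0.05,0,0,-0.15,0],[0.05,0,0,0,0],[0,0,0,0,0]]'
python3 - <<'E'
from h import *
s,M=push()
q=M.T@(np.array([.541,-.116,0])-s['position']);dx=19.5-q[0]*1e3;dy=(1e4-dx*dx)**.5; w=M@[dx,dy,0]; print('yk',q[1]*1e3+dy,'theta',np.degrees(np.arctan2(-w[1],-w[0]))-10.5)
E
```

```text
clock: 22.4
position: [0.5319, -0.2182, 0.0902]
ee_rot: [3.129, 0.268, -0.001]
force: [-2.3, -4.0, 0.3]
width: 0.005
gripper_force: 1.7
clock: 22.78
position: [0.5357, -0.2175, 0.0903]
ee_rot: [3.128, 0.284, -0.001]
force: [-3.4, -4.5, -0.7]
width: 0.004
gripper_force: 2.0
toolx ang 10.4 pos [ 0.5357 -0.2175  0.0903] pivot in tool mm [ 23.5 -99.   90.2] F tool [-4.2  3.8  0.7] t 22.775 q7 -1.39
yk 0.8814179147109655 theta 87.56673813193085
```

```bash
for i in 1; do python3 -m creep '[[0.05,0,0,0,0],[0,0,0,0,0]]'; done
python3 -m creep '[[0.04,0,0,0,0],[0,0,0,0,0]]'
python3 -m creep '[[0.03,0,0,0,0],[0,0,0,0,0]]'
```

```text
clock: 23.02
position: [0.5377, -0.2172, 0.0903]
ee_rot: [3.127, 0.284, -0.001]
force: [-3.6, -4.5, 0.2]
width: 0.006
gripper_force: 2.1
clock: 23.28
position: [0.5393, -0.217, 0.0903]
ee_rot: [3.127, 0.284, -0.001]
force: [-2.9, -5.3, -0.3]
width: 0.004
gripper_force: 2.1
clock: 23.52
position: [0.5404, -0.2168, 0.0903]
ee_rot: [3.127, 0.284, -0.001]
force: [-2.0, -4.7, -0.4]
width: 0.007
gripper_force: 2.2
```

```bash
python3 -m creep '[[0.03,0.02,0,0,0],[0,0,0,0,0]]'
python3 -m creep '[[0.03,0,0,0,0],[0,0,0,0,0]]'
python3 -m creep '[[0.03,0,0,0,0],[0,0,0,0,0]]'
```

```text
clock: 23.78
position: [0.5412, -0.2168, 0.0901]
ee_rot: [3.128, 0.285, -0.002]
force: [-5.2, -3.0, 0.6]
width: 0.008
gripper_force: 2.8
clock: 24.02
position: [0.5417, -0.2168, 0.0901]
ee_rot: [3.128, 0.284, -0.004]
force: [-6.3, -4.6, 3.6]
width: 0.008
gripper_force: 3.9
clock: 24.28
position: [0.5422, -0.2168, 0.0899]
ee_rot: [3.128, 0.284, -0.007]
force: [-8.7, -4.6, 3.7]
width: 0.007
gripper_force: 5.1
```

```bash
python3 -m creep '[[0.03,0,0,0,0],[0.03,0,0,0,0],[0,0,0,0,0]]'
python3 -c "
from h import *
push()"
```

```text
clock: 24.65
position: [0.543, -0.2167, 0.0897]
ee_rot: [3.128, 0.283, -0.011]
force: [-14.7, -5.7, 7.1]
width: 0.003
gripper_force: 7.4
toolx ang 10.3 pos [ 0.543  -0.2167  0.0897] pivot in tool mm [ 16.7 -99.5  89.6] F tool [-15.6   2.9  -7. ] t 24.65 q7 -1.39
```

```bash
python3 -m creep '[[0.01,0,0,0,0],[0,0,0,0,0],[0,0,0,0,0]]'
python3 -m creep '[[0,0,0,0,0],[0,0,0,0,0],[0,0,0,0,0],[0,0,0,0,0]]'
python3 -c "
from h import *
push()"
```

```text
clock: 25.02
position: [0.5431, -0.2167, 0.0897]
ee_rot: [3.128, 0.283, -0.012]
force: [-14.5, -5.0, 7.3]
width: 0.005
gripper_force: 7.8
clock: 25.52
position: [0.5431, -0.2167, 0.0897]
ee_rot: [3.128, 0.283, -0.011]
force: [-13.4, -4.1, 7.3]
width: 0.006
gripper_force: 7.8
toolx ang 10.3 pos [ 0.5431 -0.2167  0.0897] pivot in tool mm [ 16.6 -99.5  89.6] F tool [-14.    1.6  -7.2] t 25.525 q7 -1.39
```

```bash
python3 -m creep '[[0.02,0,0,0,0],[0,0,0,0,0],[0,0,0,0,0],[0,0,0,0,0],[0,0,0,0,0],[0,0,0,0,0],[0,0,0,0,0]]'
python3 -m creep '[[-0.05,0,0,0,0],[-0.1,0,0,0,0],[-0.2,0,0,0,0],[-0.4,0,0,0,0],[-0.5,0,-0.5,0,0],[0,0,-0.8,0,0],[0,0,-0.8,0,0],[-0.5,0,-0.5,0,0],[-0.5,0,0,0,0],[-0.5,0,0,0,0],[-0.5,0,0,0,0],[0,0,0,0,0]]'
python3 - <<'E'
from h import *
d=grab('scene');t=grab('top'); cv2.imwrite('pics/end.png',np.hstack([cv2.resize(x['pixels'][a:a+150,b:b+130],None,fx=3,fy=3,interpolation=cv2.INTER_CUBIC) for x,a,b in((d,110,280),(t,130,350))]))
print([t['pixels'][y-2:y+3,x-2:x+3].mean((0,1)).round() for x,y in((227,220),(282,236))])
E
```

```text
clock: 26.4
position: [0.5434, -0.2167, 0.0896]
ee_rot: [3.128, 0.283, -0.013]
force: [-16.4, -3.9, 7.8]
width: 0.002
gripper_force: 8.5
clock: 27.9
position: [0.4181, -0.2396, 0.1937]
ee_rot: [-3.128, -0.285, 0.003]
force: [0.4, 0.1, -0.0]
width: 0.007
gripper_force: 0.0
[array([168., 174., 173.]), array([172., 179., 178.])]
```

View pics/end.png

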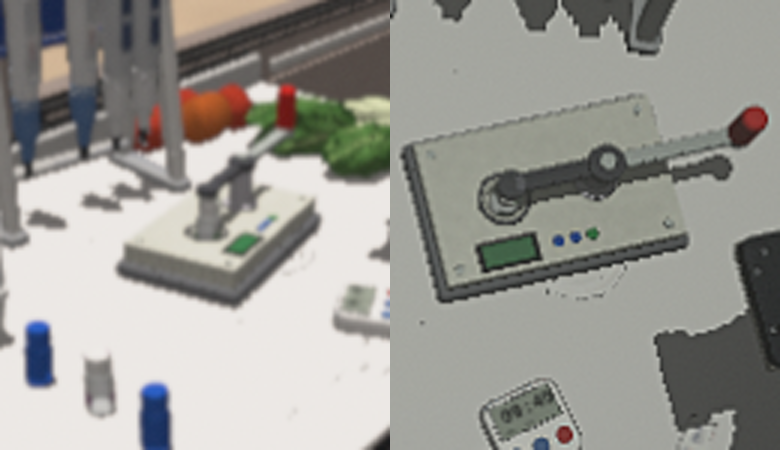

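The lever lies along the reader's y axis: the foot is over the vial (right half, about (510,187)) and the knob is at (750,125). The purple vial still stands and the robot is clear, so I'm handing in.

```bash
python3 -c "
from cell import sign_off
print(sign_off())"
```

```text
the job is handed in; nothing more can be done
None
```

The green-banded vial is home in the well, and the lever is at its stop with the hold-down over the cap, pressed there at about 14–17 N for well over half a second. The robot is clear, the other two vials were left alone, and the job was handed in at about 28 s.

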